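# Centre the comal and switch on the stove's igniter

### The job

The comal has been left too near the front of the portable stove. Push it gently with the fingertips, sliding it on the pan support until it is centred over the burner, then push the red ignition toggle on the stove's control deck over to ON, towards the stove's rear, so that it snaps across and stays there. Go lightly, do not pick up or pinch anything, and leave the jar, the molcajete with its pestle and the scraper where they are.

Things in the scene. Friction and masses are not known exactly. Their poses are not given: they have to be found in the camera images.
- stove: Grey portable stove, fixed, 270 deep (x) by 340 wide (y), flat deck 70 above the counter. Origin: middle of its footprint on the counter; x points from its front (black knob, towards the robot) to its rear, y to its left, z up. Left: burner with six-armed pan support (arms 90 long from the axis, tops 95 high). Right rear: rounded cartridge cover, 82 high. Right front corner: ignition toggle. (mm)
- burner (a point): Point on the burner's vertical axis at the height of the pan support's top (95 mm above the counter), at x 0, y +55 mm in the stove's frame. Axes as the stove's.
- comal: Thin dark steel round griddle, 210 mm across, loose, about 0.6 kg, lying flat on the pan support. Origin: centre of its underside, z up. Low flared rim, 11 mm high, widest at its top. A loop ear on its own +x side reaches 138 mm from the centre, 52 mm wide; it points to the stove's rear or rear left. Starts 40 to 65 mm off centre, towards the stove's front; slides with a few newtons.
- toggle (a joint): Ignition toggle, a red-tipped bat lever swinging front to rear about the stove's y axis (rad): 0 = OFF, leaning 22 degrees to the stove's front; 0.38 = upright; 0.76 = ON, leaning 22 degrees to its rear. An over-centre spring holds it at either end (about 5 N at the tip to start it) and snaps it over once past upright.
- toggle_tip (a point): Middle of the free end of the toggle lever, 38 mm from its pivot; the lever is 12 mm thick. The tip is 108 mm above the counter when leaning, 111 mm when upright.
- toggle_pivot (a point): The toggle's pivot, 73 mm above the counter, at x -86, y -118 mm in the stove's frame; axes as the stove's. Round it a bushing 13 mm across rises to 77 mm. The deck (70 mm high) in front of the lever is free as far as the stove's front edge at x -135 mm.
- jar: Salsa jar of glass with a closed spring-clip lid, 92 mm across, 130 mm high, loose. Origin: centre of its underside. Stands on one side of the stove. To be left alone.
- molcajete: Dark stone mortar on three feet, 172 mm across, 107 mm high, loose. Origin: centre of its underside. Stands on the other side of the stove. To be left alone.
- tejolote: Stone pestle standing in the molcajete, 54 mm across, 88 mm high, loose; its top is 129 mm above the counter. Origin: centre of its underside. To be left alone.
- scraper: Green plastic bench scraper lying flat on the counter in front of the stove's control side, 88 by 120 mm, 16 mm high at its grip bar, loose. Origin: about its middle, on the counter. To be left alone.
Mind the look-alikes: they are no part of the job. Of the things shaped like the comal, the steel one is meant.

How it is judged (in metres and radians):
On the way, in this order (a step that is already met when the one before it is completed fails the run):
1. the comal is centred over the burner, the toggle still OFF (horizontal distance between comal and burner below 0.015 m and linear speed of comal below 0.02 m/s and value of joint toggle below 0.15 rad), for 0.2 s.
2. the toggle is flipped to ON (value of joint toggle above 0.68 rad), for 0.2 s.
At the end, for the whole second after the job is handed in: The comal lies flat and still on the pan support, its centre within 15 mm of the burner's axis; the toggle rests at ON (above 0.68 rad); jar, molcajete, pestle and scraper are within 15 mm of where they stood (horizontal distance between comal and burner below 0.015 m and z of comal in the frame of stove between 0.091 and 0.099 m and angle between comal's own z axis and vertical below 0.04 rad and linear speed of comal below 0.02 m/s and value of joint toggle above 0.68 rad and distance of each of jar, molcajete, tejolote, scraper from where it was at the start of the episode below 0.015 m); the robot touches nothing.
It fails at once if the comal is lifted or tipped (z of comal in the frame of stove above 0.105 m or angle between comal's own z axis and vertical above 0.12 rad).
It fails at once if the comal is pinched or shoved with more than 36 N (contact force between the fingers and comal above 36 N).
It fails at once if the toggle is pinched, or the toggle or the stove pressed, with more than 36 N (contact force between the fingers and stove above 36 N).
It fails at once if the jar, the molcajete, its pestle or the scraper is pushed away or lifted (distance of any of jar, molcajete, tejolote, scraper from where it was at the start of the episode above 0.02 m).
It also fails if it takes over 48 s, if anything falls off the work surface, if the arm or the gripper's body presses on something with over 40 N, if the wrist force passes 120 N, or if a joint passes its speed limit or range.

### The arm

A 6-joint arm with a two-finger parallel gripper is mounted at the origin on the work surface. World frame = base frame: x ahead of the robot, y to its left, z up, the work surface at z = 0. Lengths are in mm, angles in rad, forces in N, time in s.
With the tool pointing down it reaches from about 275 to 1000 mm from the base axis. Payload 8.4 kg.
Tool frame: the origin (TCP) lies midway between the tips of the shut fingers; the grasp point (between the pads) lies 19 mm behind it; z points along the fingers, y is the direction in which the jaws open and shut (so a half turn about z gives the same grasp; the last joint's range is limited). The gripper opens to 85 mm and grips with 20 to 120 N. Pads are 22 mm wide; open, the fingers measure 114 mm over their backs; the gripper's body (76 mm by 85 mm) begins 54 mm behind the grasp point. The pads swing forward as they close: fully open they stand 13 mm farther back than shut.
Start: joints at [-1.112, 0.353, 1.633, -0, 1.155, -0.002], TCP at [277.914, -559.814, 231.281] pointing down, gripper open.
Joint ranges: [-2.63, 2.63], [-0.92, 2.1], [0.06, 2.66], [-1.3, 4.44], [0, 2.69], [-3.02, 3.02]. Speed limits (rad/s): [2.22, 2.22, 2.79, 3.14, 3.14, 3.14].

### API

Orientations are given as [roll, pitch, yaw] about the fixed x, y, z axes, in that order (R = Rz(yaw) Ry(pitch) Rx(roll)).
In Python, from rig import * gives the robot as it stands.
- The arm moves only by the tool play_rows, never from a script. Its argument "moves" is a list of rows, each a list of 3 entries, a list of its own where there are three numbers: the shift along the tool's x, y, z in m, then the turn, a rotation vector about the tool's x, y, z in rad, then the opening in per cent of the stroke, from 0 (shut) to 100 (fully open). In form: [[[x, y, z], [rx, ry, rz], fingers], ...]. A call has 1 to 20 rows; each row shifts and turns the commanded pose from where the row before left it, along the tool's axes as they then stand; what a row does not reach is not made up. A row lasts 1/10 s, in which the tool goes at most 50 mm and 8.59 degrees, less where a joint would pass 70% of its speed; a pose out of reach is approached as far as the arm can. A call is refused whole if a number of a shift passes 0.05 or a number of a turn 0.15, either way. A call with a gripper value outside its range is refused whole. The fingers move at their own pace and stop on an object; "squeeze" is the grip in N (left out, the last holds). Time passes only in rows, so rows that do not move let the fingers close. It gives the time, the measured TCP pose, the force and the opening at its end, in the units of the state.
- sense(): the state, without advancing time (a new reading comes with each control period).
- grab_frame(name): name is "scene" or "top"; returns a dict with "pixels" (480x640x3 uint8, red, green, blue), "intrinsics" (3x3 intrinsics, pixels), "R" (3x3) and "t" (3): a world point X has camera coordinates R X + t. Camera axes: x right, y down, z forward; pixel columns grow to the right and rows downward; lengths in mm; the calibration is good to about 2 mm. A picture is of the moment at which its call begins. There is no depth.
- sign_off(): hands the job in, once; it reports no verdict.
The state is a dict: "clock": time; "qpos": joint angles; "qvel": joint speeds; "joint_efforts": joint torques, N m; "eef_pos": TCP position; "tcp_rot": TCP orientation; "contact_force": force on the tool from outside, world axes, zero at the start; "wrist_torque": the same for the moment, N m; "opening": opening from 0.0 (shut) to 1.0 (fully open).
Only numpy, scipy, OpenCV 4.12 (cv2) and the standard library are available. Lean on these libraries where they do the work, as an engineer would, in place of code of your own. Each camera call takes 0.05 s, during which the arm holds its last target. There are 200 camera calls.

## Working session

There is one attempt and no reset: what is moved stays moved. The work goes in short steps, Python scripts to look and compute and a tool call to move; the robot and the scene stay as the last step left them, time stands still between calls to the robot, and variables do not carry over. Pictures are saved under pics/ and viewed, about 8 in all and at most 12, crops included, and the job is handed in when it is done.

Besides the shell and the picture viewer there is one more tool, called after "Emit:" in YAML: its name, and indented under it one key for each argument. play_rows: Moves the arm, as the interface text tells. Its arguments: {"type":"object","properties":{"moves":{"type":"array"},"squeeze":{"type":"number"}},"required":["moves"]}

```bash
mkdir -p pics; ls; python3 - <<'E'
from rig import *
import cv2,numpy as np
for n in("top","scene"):
    f=grab_frame(n); cv2.imwrite(f"pics/{n}0.png",f["pixels"][:,:,::-1])
    print(n,f["intrinsics"],f["R"],f["t"])
s=sense();print(s["clock"],s["eef_pos"],s["tcp_rot"],s["contact_force"])
E
```

```text
pics
top [[437.90148272   0.         314.91475471]
 [  0.         437.90148272 244.73737262]
 [  0.           0.           1.        ]] [[-0.00763653 -0.9998587  -0.01497528]
 [-0.99752103  0.0086646  -0.06983356]
 [ 0.06995344  0.01440487 -0.99744625]] [  21.39032961  503.01681031 1163.15808762]
scene [[485.3816818    0.         320.45516366]
 [  0.         485.3816818  234.57293205]
 [  0.           0.           1.        ]] [[ 0.6829763   0.73043934  0.00132017]
 [ 0.5654425  -0.52755487 -0.63400366]
 [-0.46240476  0.43375595 -0.77332892]] [-335.87951346 -208.63542539 1354.86300944]
0.1 [ 277.72052563 -559.42010211  230.63441093] [-3.14032401e+00  1.17354031e-05  4.60811605e-01] [-0.11946599 -0.04990774 -0.20182432]
```

View pics/top0.png

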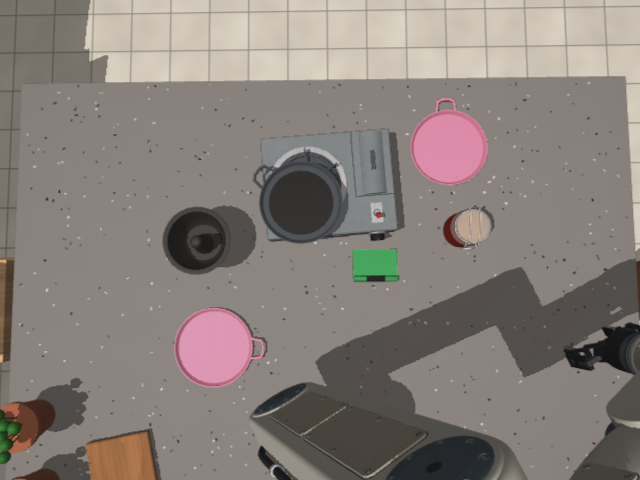

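View pics/scene0.png

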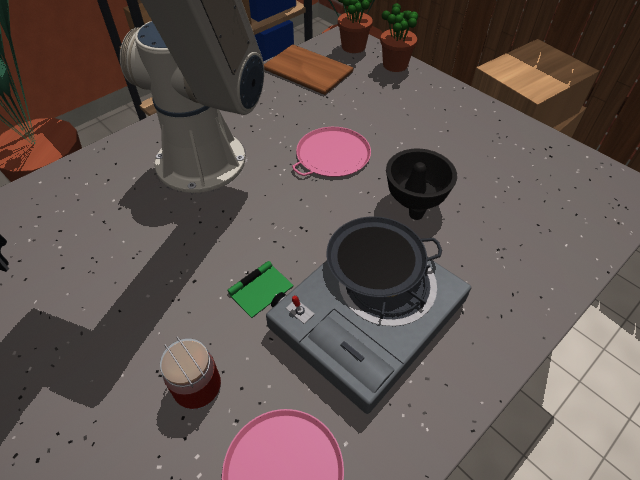

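The steel comal is at about (302,200) in the top view. The pink ones at (450,147) and (214,347) are look-alikes. The dark bowl at (197,240) is the molcajete. The red toggle is near (378,213). I'll confirm with an enlarged crop of both views.

```bash
python3 - <<'E'
import cv2,numpy as np
a=cv2.imread("pics/top0.png")[115:255,245:415];b=cv2.imread("pics/scene0.png")[210:415,255:480]
a=cv2.resize(a,None,fx=4,fy=4,interpolation=cv2.INTER_CUBIC)
cv2.imwrite("pics/c1.png",a)
b=cv2.resize(b,None,fx=2.9,fy=2.9,interpolation=cv2.INTER_CUBIC);cv2.imwrite("pics/c2.png",b)
E
```

```text
(no output)
```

View pics/c1.png

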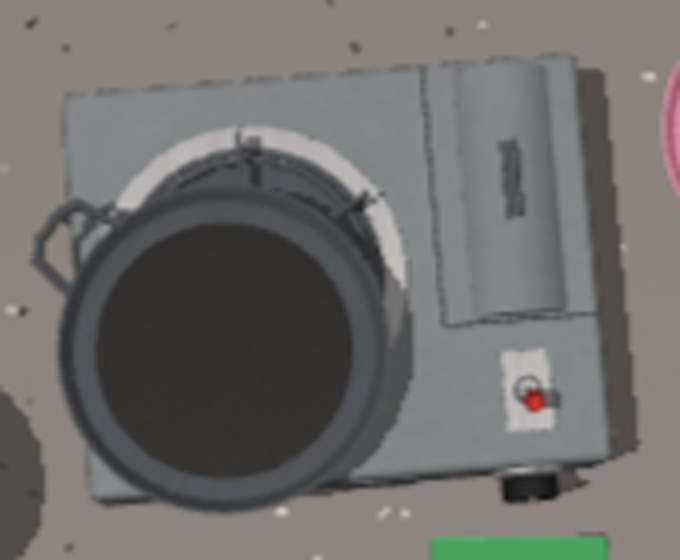

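View pics/c2.png

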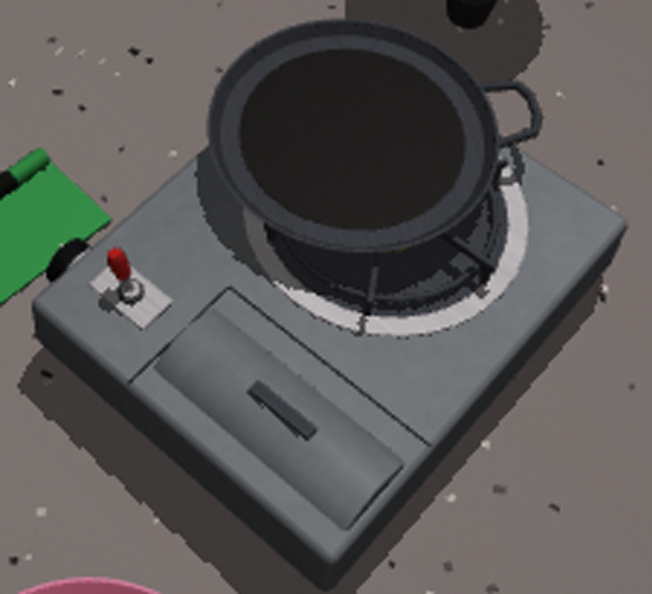

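Confirmed: the dark steel disc with a looped ear at top crop (70,245) is the comal, rim centred near crop (223,349). The toggle's red tip is at crop (535,400), its bushing at (528,390), and the stove corners are clear. I'll fit the poses.

```bash
cat >h.py <<'E'
import numpy as np
from scipy.optimize import least_squares
K={"top":np.array([[437.901,0,314.915],[0,437.901,244.737],[0,0,1]]),"scene":np.array([[485.382,0,320.455],[0,485.382,234.573],[0,0,1]])}
R={"top":np.array([[-0.00763653,-0.9998587,-0.01497528],[-0.99752103,0.0086646,-0.06983356],[0.06995344,0.01440487,-0.99744625]]),
"scene":np.array([[0.6829763,0.73043934,0.00132017],[0.5654425,-0.52755487,-0.63400366],[-0.46240476,0.43375595,-0.77332892]])}
T={"top":np.array([21.39032961,503.01681031,1163.15808762]),"scene":np.array([-335.87951346,-208.63542539,1354.86300944])}
def proj(X,c):
    p=(np.atleast_2d(X)@R[c].T+T[c])@K[c].T
    return p[:,:2]/p[:,2:]
def back(uv,z,c):
    d=R[c].T@np.linalg.inv(K[c])@np.r_[uv,1]; o=-R[c].T@T[c]
    return o+d*(z-o[2])/d[2]
def S(p,l): 
    c,s=np.cos(p[2]),np.sin(p[2]); return np.array([p[0]+c*l[0]-s*l[1],p[1]+s*l[0]+c*l[1]])
def rim(cx,cy,c,z=106,r=105):
    a=np.linspace(0,2*np.pi,361); q=proj(np.c_[cx+r*np.cos(a),cy+r*np.sin(a),0*a+z],c)
    return np.r_[q.min(0),q.max(0)]
E
python3 - <<'E'
from h import *
A=lambda x,y:np.array([x/4+245,y/4+115])-.4
B=lambda x,y:np.array([x/2.9+255,y/2.9+210])-.3
obs=[("top",A(66,96),(135,170,70)),("top",A(574,57),(135,-170,70)),("top",A(608,458),(-135,-170,70)),("top",A(92,502),(-135,170,70)),
("scene",B(626,228),(135,170,70)),("scene",B(36,303),(-135,-170,70)),("scene",B(130,290),(-86,-118,77)),("top",A(528,388),(-86,-118,77))]
def f(p): return np.concatenate([proj(np.r_[S(p,l),l[2]],c)[0]-u for c,u,l in obs])
r=least_squares(f,[700,0,0],x_scale=[100,100,1],loss="soft_l1");p=r.x
print("stove",p,"\n",f(p).round(1).reshape(-1,2))
print("burner",S(p,(0,55)),"pivot",S(p,(-86,-118)))
for c,o in(("top",np.r_[A(58,188),A(388,511)]),("scene",np.r_[B(208,20),B(498,250)])):
    g=lambda q:rim(*q,c)-o
    q=least_squares(g,[600,0],x_scale=100);print("comal",c,q.x,g(q.x).round(1))
print("tip", back(A(535,400),108,"top"),back(B(117,256),108,"scene"))
print("ear",back(A(58,235),105,"top"))
print("scraper",[back(u,10,"top").round() for u in((353,249),(397,249),(397,282),(353,282))])
print("molc",back((197,240),100,"top"),"jar",back((472,226),130,"top"))
E
```

```text
stove [ 6.60348164e+02 -1.98444172e+01  7.40433613e-02] 
 [[-1.5 -0.8]
 [ 0.7 -2. ]
 [ 2.  -0.1]
 [-0.4 -0.2]
 [ 1.6 -3.1]
 [-3.9 -0.9]
 [-0.5 -0.4]
 [ 0.5 -0.1]]
burner [656.27949939  35.00488509] pivot [ 583.31293595 -143.8830145 ]
comal top [605.77180147  51.94420146] [-0.5 -1.   0.5  1. ]
comal scene [606.47240058  52.13623949] [-0.4 -0.7  0.4  0.5]
tip [ 570.89434969 -142.98542646  108.        ] [ 573.49693746 -144.22288797  108.        ]
ear [679.37849906 155.90298246 105.        ]
scraper [array([491., -86.,  10.]), array([ 490., -205.,   10.]), array([ 401., -203.,   10.]), array([402., -84.,  10.])]
molc [511.95634459 313.23472806 100.        ] jar [ 537.69544641 -367.04693422  130.        ]
```

Emit:
play_rows:
  moves:
    - [[0.0292, -0.0314, 0], [0, 0, 0], 100]
    - [[0.0292, -0.0314, 0], [0, 0, 0], 100]
    - [[0.0292, -0.0314, 0], [0, 0, 0], 100]
    - [[0.0292, -0.0314, 0], [0, 0, 0], 100]
    - [[0.0292, -0.0314, 0], [0, 0, 0], 100]
    - [[0.0292, -0.0314, 0], [0, 0, 0], 100]
    - [[0.0292, -0.0314, 0], [0, 0, 0], 100]
    - [[0.0292, -0.0314, 0], [0, 0, 0], 100]
    - [[0.0292, -0.0314, 0], [0, 0, 0], 100]
    - [[0.0292, -0.0314, 0], [0, 0, 0], 100]
    - [[0.0292, -0.0314, 0], [0, 0, 0], 100]
    - [[0.0292, -0.0314, 0], [0, 0, 0], 100]
    - [[0.0292, -0.0314, 0], [0, 0, 0], 100]
    - [[0.0292, -0.0314, 0], [0, 0, 0], 100]
    - [[0.0292, -0.0314, 0], [0, 0, 0], 100]
    - [[0.0292, -0.0314, 0], [0, 0, 0], 100]

```text
clock: 1.7
eef_pos: [473.0, 99.8, 231.2]
tcp_rot: [3.142, 0.0, 0.461]
contact_force: [0.8, -0.5, 1.2]
opening: 1.003
```

Emit:
play_rows:
  moves:
    - [[0, 0, 0], [0, 0, 0.1], 100]
    - [[0, 0, 0], [0, 0, 0.1], 100]
    - [[0, 0, 0], [0, 0, 0.1], 100]
    - [[0, 0, 0], [0, 0, 0.1], 100]
    - [[0, 0, 0], [0, 0, 0.1], 100]
    - [[0, 0, 0], [0, 0, 0.1], 100]
    - [[0, 0, 0], [0, 0, 0.1], 100]
    - [[0, 0, 0], [0, 0, 0.09], 100]
    - [[0, 0, 0], [0, 0, 0], 100]

```text
clock: 2.6
eef_pos: [472.8, 97.9, 231.0]
tcp_rot: [3.141, 0.0, -0.331]
contact_force: [0.2, -0.8, -0.2]
opening: 1.004
```

Emit:
play_rows:
  moves:
    - [[0, 0, 0.03], [0, 0, 0], 100]
    - [[0, 0, 0.03], [0, 0, 0], 100]
    - [[0, 0, 0.03], [0, 0, 0], 100]
    - [[0, 0, 0.03], [0, 0, 0], 100]
    - [[0, 0, 0.02], [0, 0, 0], 100]
    - [[0, 0, 0.01], [0, 0, 0], 100]
    - [[0.01, 0, 0], [0, 0, 0], 100]
    - [[0.01, 0, 0], [0, 0, 0], 100]
    - [[0, 0, 0], [0, 0, 0], 100]
    - [[0, 0, 0], [0, 0, 0], 100]

```text
clock: 3.6
eef_pos: [493.0, 91.4, 82.2]
tcp_rot: [-3.141, -0.001, -0.33]
contact_force: [-0.2, -0.8, 0.2]
opening: 0.999
```

```bash
python3 - <<'E'
from rig import *
import cv2,numpy as np
f=grab_frame("top")["pixels"][:,:,::-1]; g=grab_frame("scene")["pixels"][:,:,::-1]
a=cv2.resize(f[110:270,240:400],(480,480),interpolation=2);b=cv2.resize(g[180:340,310:470-53],(320,480),interpolation=2)
cv2.imwrite("pics/p1.png",np.hstack([a,b]))
E
```

```text
(no output)
```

View pics/p1.png

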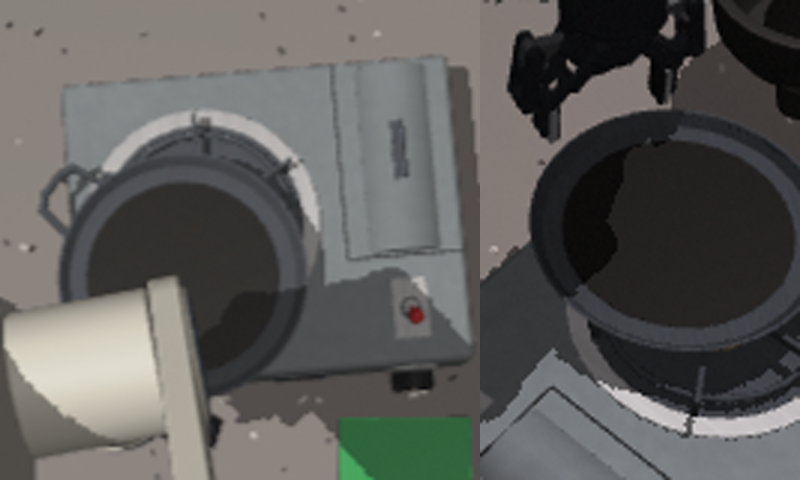

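Both fingertips are visible in the scene crop at about (548,135) and (663,97), straddling the front of the comal just short of the rim. I'll drop a little and advance gently.

Emit:
play_rows:
  moves:
    - [[0, 0, 0.004], [0, 0, 0], 100]
    - [[0.003, 0, 0], [0, 0, 0], 100]
    - [[0.003, 0, 0], [0, 0, 0], 100]
    - [[0.003, 0, 0], [0, 0, 0], 100]
    - [[0.003, 0, 0], [0, 0, 0], 100]
    - [[0.003, 0, 0], [0, 0, 0], 100]
    - [[0.003, 0, 0], [0, 0, 0], 100]
    - [[0.003, 0, 0], [0, 0, 0], 100]
    - [[0.003, 0, 0], [0, 0, 0], 100]

```text
clock: 4.6
eef_pos: [513.4, 83.7, 77.0]
tcp_rot: [3.141, 0.003, -0.329]
contact_force: [-5.6, 1.8, 3.9]
opening: 1.0
```

```bash
cat >look.py <<'E'
from rig import *
from h import *
import cv2,sys
f=grab_frame("top")["pixels"][:,:,::-1]; g=grab_frame("scene")["pixels"][:,:,::-1]
cv2.imwrite("pics/_t.png",f);cv2.imwrite("pics/_s.png",g)
a=cv2.resize(f[110:270,240:400],(400,400),interpolation=2);b=cv2.resize(g[190:350,300:460],(400,400),interpolation=2)
cv2.imwrite("pics/%s.png"%sys.argv[1],np.hstack([a,b]))
s=sense();print(s["eef_pos"],s["contact_force"])
E
python3 look.py p2
```

```text
[513.99864303  83.62031576  77.07713883] [-3.91768646  0.85371491  2.28799643]
```

View pics/p2.png

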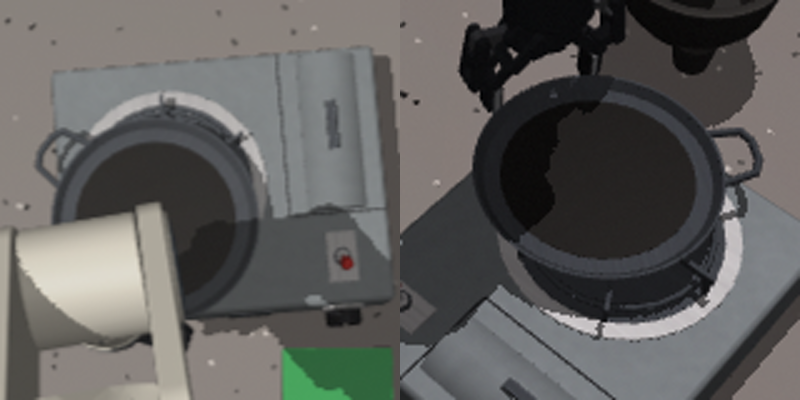

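Contact made at about 6 N. Scene crop rim extents are roughly x 473–722, y 75–277.

```bash
cat >>h.py <<'E'
def fit(l,t,r,b,x0=400,c="scene",s=2.5,o=(300,190)):
    u=np.array([(l-x0)/s+o[0],t/s+o[1],(r-x0)/s+o[0],b/s+o[1]])-.3
    q=least_squares(lambda q:rim(*q,c)-u,[600,0],x_scale=100);return q.x,q.fun.round(1)
E
python3 -c "
from h import *
q,e=fit(473,75,722,277);print(q,e)
print(np.hypot(*(q-[514,83.6])))"
```

```text
[616.39330886  48.31080987] [-1.  -0.5  1.   0.2]
108.3038163611269
```

Emit:
play_rows:
  moves:
    - [[0.003, 0, 0], [0, 0, 0], 100]
    - [[0.003, 0, 0], [0, 0, 0], 100]
    - [[0.003, 0, 0], [0, 0, 0], 100]
    - [[0.003, 0, 0], [0, 0, 0], 100]
    - [[0.003, 0, 0], [0, 0, 0], 100]
    - [[0.003, 0, 0], [0, 0, 0], 100]
    - [[0.003, 0, 0], [0, 0, 0], 100]
    - [[0.003, 0, 0], [0, 0, 0], 100]
    - [[0.003, 0, 0], [0, 0, 0], 100]
    - [[0.003, 0, 0], [0, 0, 0], 100]

```text
clock: 5.7
eef_pos: [542.1, 74.1, 77.1]
tcp_rot: [3.141, 0.002, -0.329]
contact_force: [-6.2, 1.4, 4.4]
opening: 0.998
```

```bash
python3 look.py p3
```

```text
[542.61975023  73.95736845  77.12056416] [-3.14994832  0.83249768  1.32799411]
```

View pics/p3.png

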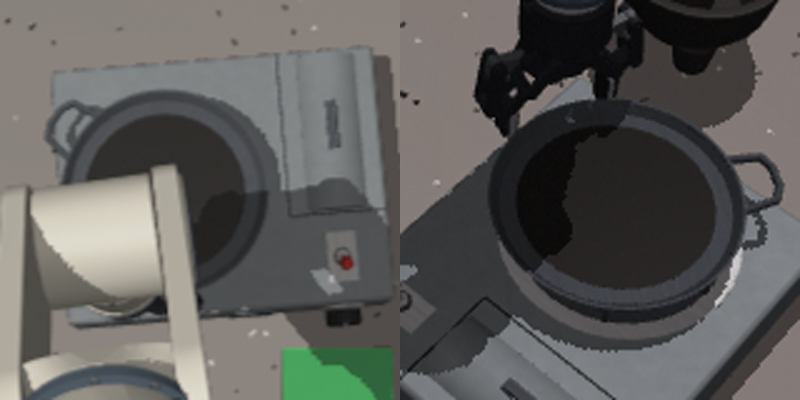

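```bash
python3 - <<'E'
from h import *
import cv2
print(fit(488,98,745,309))
im=cv2.imread("pics/top0.png").astype(int)
m=(im.min(2)>150)&(im.max(2)-im.min(2)<25)
v,u=np.nonzero(m[115:255,245:352]);u=u+245;v=v+115
P=np.array([back((a,b),71,"top")[:2] for a,b in zip(u,v)])
# outer ring edge: farthest white pixel per bearing about estimated burner
c0=np.array([656.,35]);d=P-c0;r=np.hypot(*d.T);k=(r>75)&(r<115);P,d,r=P[k],d[k],r[k]
b=np.round(np.degrees(np.arctan2(d[:,1],d[:,0]))/6)
O=np.array([P[b==x][r[b==x].argmax()] for x in np.unique(b)])
q=least_squares(lambda q:np.hypot(*(O-q[:2]).T)-q[2],[656,35,95],loss="soft_l1");print(len(O),q.x,q.fun.round(1))
for p in((245,134),(377,195)):
    w=back(np.array(p)/4+[245,115]-.4,95,"top")[:2];print("arm",w,np.hypot(*(w-c0)),np.degrees(np.arctan2(*(w-c0)[::-1])))
E
```

```text
(array([645.82941562,  39.03898631]), array([-0.3, -0. ,  0.3, -0. ]))
26 [656.19325128  35.55885085 101.58181961] [-3.1  0.5 -0.5  0.8  0.4  0.6  0.6 -0.2 -2.  -0.4  0.4  0.   0.2  0.2
 -0.7  0.8 -0.8  0.  -0.   0.8 -0.1 -0.1 -1.   0.9  0.3 -0.4]
arm [745.96882007  37.48477358] 90.00312596910153 1.58200205769498
arm [705.34420671 -46.48274179] 95.25905702661204 -58.80179851204176
```

The ring fit and the corner fit agree on the burner at (656,35). About 11 mm remain.

Emit:
play_rows:
  moves:
    - [[0.003, 0, 0], [0, 0, 0], 100]
    - [[0.003, 0, 0], [0, 0, 0], 100]
    - [[0.003, 0, 0], [0, 0, 0], 100]
    - [[0.002, 0, 0], [0, 0, 0], 100]
    - [[0, 0, 0], [0, 0, 0], 100]
    - [[0, 0, 0], [0, 0, 0], 100]
    - [[-0.005, 0, 0], [0, 0, 0], 100]
    - [[-0.01, 0, 0], [0, 0, 0], 100]
    - [[-0.015, 0, 0], [0, 0, 0], 100]
    - [[-0.02, 0, 0], [0, 0, 0], 100]
    - [[0, 0, 0], [0, 0, 0], 100]

```text
clock: 6.9
eef_pos: [502.7, 87.1, 77.0]
tcp_rot: [3.141, 0.002, -0.328]
contact_force: [-0.1, -0.3, 0.3]
opening: 0.999
```

```bash
python3 look.py p4
```

```text
[505.88252481  86.92541621  77.58668438] [ 0.83066822  0.31508335 -0.03857774]
```

View pics/p4.png

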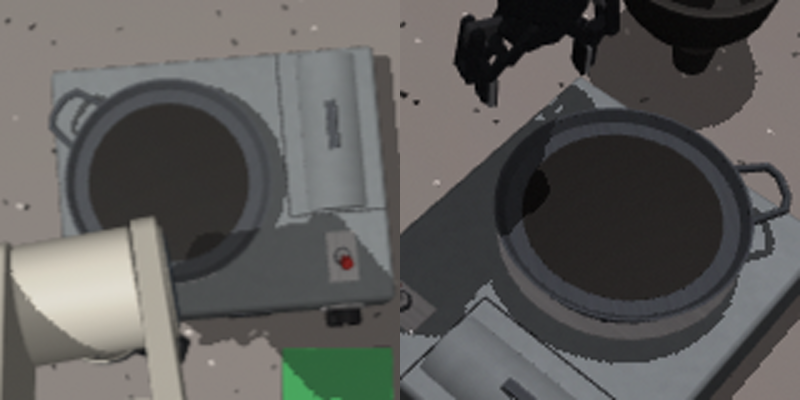

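```bash
python3 -c "
from h import *
print(fit(495,108,754,321),fit(67,79,268,281,x0=0,c='top',o=(240,110)))"
```

```text
(array([657.43180615,  35.7683605 ]), array([-0.3, -0.3,  0.3,  0.2])) (array([657.20028267,  35.65936972]), array([-1.4, -0.7,  1.4,  0.7]))
```

Emit:
play_rows:
  moves:
    - [[0, 0, -0.03], [0, 0, 0], 100]
    - [[0, 0, -0.035], [0, 0, 0], 100]
    - [[0, 0, -0.035], [0, 0, 0], 100]
    - [[0.0172, 0.0354, 0], [0, 0, 0], 0]
    - [[0.0172, 0.0354, 0], [0, 0, 0], 0]
    - [[0.0172, 0.0354, 0], [0, 0, 0], 0]
    - [[0.0172, 0.0354, 0], [0, 0, 0], 0]
    - [[0.0172, 0.0354, 0], [0, 0, 0], 0]
    - [[0.0172, 0.0354, 0], [0, 0, 0], 0]
    - [[0, 0, 0], [0, 0, -0.1], 0]
    - [[0, 0, 0], [0, 0, -0.1], 0]
    - [[0, 0, 0], [0, 0, -0.1], 0]
    - [[0, 0, 0], [0, 0, -0.1], 0]
    - [[0, 0, 0], [0, 0, 0], 0]
    - [[0, 0, 0], [0, 0, 0], 0]

```text
clock: 8.5
eef_pos: [535.5, -148.0, 177.4]
tcp_rot: [3.141, -0.001, 0.068]
contact_force: [0.2, 0.0, -0.3]
opening: 0.001
```

Both views put the comal within about 1.5 mm of the burner. I'll descend in front of the toggle.

Emit:
play_rows:
  moves:
    - [[0, 0, 0.03], [0, 0, 0], 0]
    - [[0, 0, 0.025], [0, 0, 0], 0]
    - [[0, 0, 0.015], [0, 0, 0], 0]
    - [[0, 0, 0.01], [0, 0, 0], 0]
    - [[0, 0, 0], [0, 0, 0], 0]
    - [[0, 0, 0], [0, 0, 0], 0]

```text
clock: 9.1
eef_pos: [535.6, -147.9, 97.8]
tcp_rot: [3.141, -0.001, 0.07]
contact_force: [0.2, -0.5, 0.3]
opening: -0.002
```

```bash
cat >look2.py <<'E'
from rig import *
import cv2,sys,numpy as np
f=grab_frame("top")["pixels"][:,:,::-1]; g=grab_frame("scene")["pixels"][:,:,::-1]
a=cv2.resize(f[110:270,240:400],(400,400),interpolation=2);b=cv2.resize(g[260:340,260:340],(400,400),interpolation=2)
cv2.imwrite("pics/%s.png"%sys.argv[1],np.hstack([a,b]))
s=sense();print(s["eef_pos"],s["contact_force"])
E
python3 look2.py p5
```

```text
[ 535.84356822 -147.95271627   98.23018961] [ 0.65853079 -0.20795692 -0.27861408]
```

View pics/p5.png

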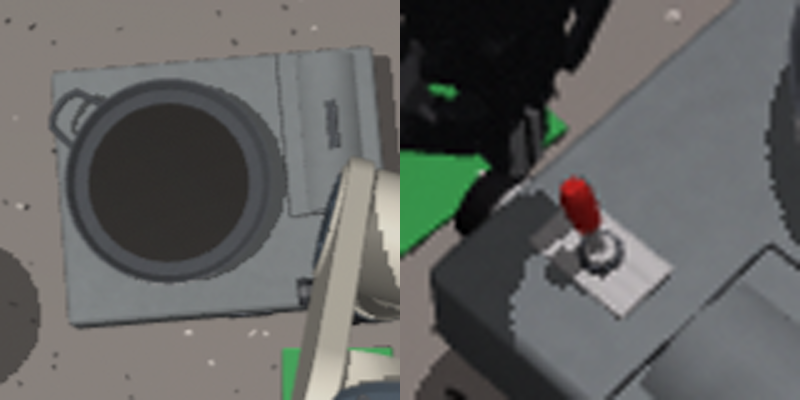

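The shut fingertips at scene crop (530,165) stand in front of the lever's red tip at (575,185), and the lever still leans to OFF. Advancing.

Emit:
play_rows:
  moves:
    - [[0.004, 0, 0], [0, 0, 0], 0]
    - [[0.004, 0, 0], [0, 0, 0], 0]
    - [[0.004, 0, 0], [0, 0, 0], 0]
    - [[0.003, 0, 0], [0, 0, 0], 0]
    - [[0.003, 0, 0], [0, 0, 0], 0]
    - [[0.003, 0, 0], [0, 0, 0], 0]
    - [[0.003, 0, 0], [0, 0, 0], 0]

```text
clock: 9.9
eef_pos: [557.3, -145.8, 96.9]
tcp_rot: [-3.141, 0.004, 0.071]
contact_force: [-4.7, -0.1, 4.8]
opening: -0.0
```

Emit:
play_rows:
  moves:
    - [[0.003, 0, 0], [0, 0, 0], 0]
    - [[0.003, 0, 0], [0, 0, 0], 0]
    - [[0.002, 0, 0], [0, 0, 0], 0]
    - [[0.002, 0, 0], [0, 0, 0], 0]
    - [[0, 0, 0], [0, 0, 0], 0]

```text
clock: 10.4
eef_pos: [569.6, -145.3, 97.3]
tcp_rot: [3.141, -0.001, 0.071]
contact_force: [0.3, -0.2, 0.2]
opening: 0.001
```

```bash
python3 look2.py p6
```

```text
[ 569.11705946 -145.31703389   97.25792257] [ 0.57082823 -0.86905586 -1.24768017]
```

View pics/p6.png

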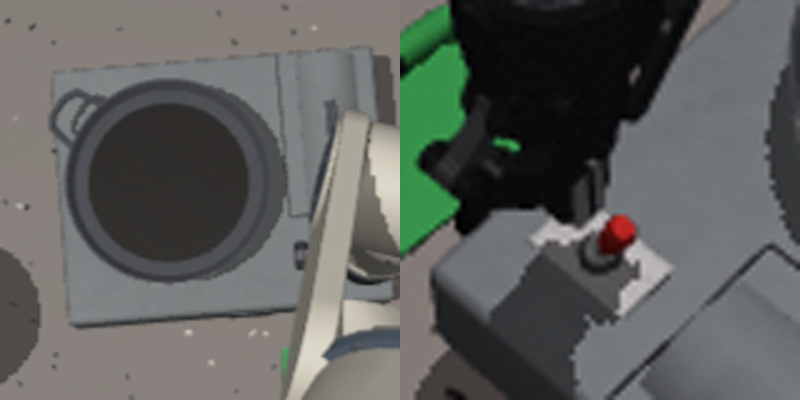

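The lever snapped across: its red tip is now at scene crop (618,235), leaning rearward, and the force is back to zero. I'll back off, rise and check once more.

Emit:
play_rows:
  moves:
    - [[-0.01, 0, 0], [0, 0, 0], 0]
    - [[-0.015, 0, 0], [0, 0, 0], 0]
    - [[-0.015, 0, 0], [0, 0, 0], 0]
    - [[0, 0, -0.03], [0, 0, 0], 0]
    - [[0, 0, -0.04], [0, 0, 0], 0]
    - [[0, 0, -0.04], [0, 0, 0], 0]
    - [[-0.04, 0, 0], [0, 0, 0], 0]
    - [[-0.04, 0, 0], [0, 0, 0], 0]
    - [[-0.04, 0, 0], [0, 0, 0], 0]
    - [[0, 0, 0], [0, 0, 0], 0]
    - [[0, 0, 0], [0, 0, 0], 0]
    - [[0, 0, 0], [0, 0, 0], 0]

```text
clock: 11.7
eef_pos: [410.1, -156.9, 207.6]
tcp_rot: [3.141, -0.001, 0.071]
contact_force: [0.7, -0.2, 1.0]
opening: -0.001
```

```bash
python3 look2.py p7; python3 - <<'E'
from rig import *
import cv2
f=grab_frame("scene")["pixels"][:,:,::-1];cv2.imwrite("pics/end.png",f)
a=cv2.imread("pics/scene0.png")
for n,(x,y,w,h) in dict(jar=(155,335,70,75),molc=(385,145,75,60),scr=(225,258,45,60)).items():
    A=a[y:y+h,x:x+w];B=f[y-8:y+h+8,x-8:x+w+8]
    _,m,_,l=cv2.minMaxLoc(cv2.matchTemplate(B.copy(),A,cv2.TM_CCOEFF_NORMED));print(n,l[0]-8,l[1]-8,round(m,3))
E
```

```text
[ 410.29446813 -156.73074068  207.34124196] [ 0.58021364  0.03493733 -0.4745402 ]
jar 0 0 0.867
molc 0 0 1.0
scr 0 0 0.988
```

View pics/p7.png

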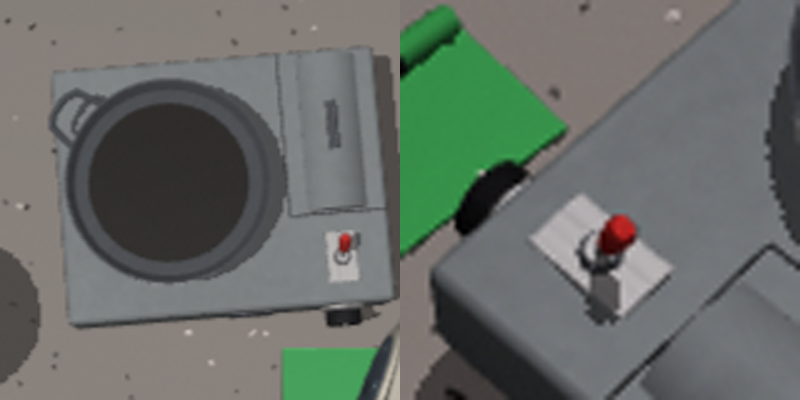

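The lever stays at ON, with its tip at scene crop (620,232). The comal is unchanged, the jar, molcajete and scraper show no shift, and the arm is clear.

```bash
python3 -c "
from rig import *
print(sign_off())"
```

```text
the job is handed in; nothing more can be done
None
```

The job is handed in at about 12 s on the robot's clock. The hand-in gave no verdict, so the results below rest on my own checks.

- **Comal:** I pushed it about 53 mm with the two open fingertips, at roughly 6 to 8 N. Both cameras put its centre about 1 mm from the estimated burner axis. It looked the same in the last picture.
- **Toggle:** I pushed it over with the shut fingertips, reading about 7 N shortly before it snapped across. It still leaned to ON after the arm backed off.
- **Other things:** The jar, molcajete and scraper showed no shift in the image. The jar's match was weaker (0.87), probably from changed shadows. The pestle was only checked as part of the molcajete.
- **Robot:** The arm was clear of everything and its force reading was near zero at hand-in.

No check failed. A few stove-corner pixels disagreed with the fitted pose by up to about 4 px, but a separate fit to the burner ring agreed with its burner position to within 1 mm.

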